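# Vortex a swab tube on a touch mixer

### The job

Switch the vortex mixer on at its red rocker switch, then take the red-capped swab tube out of the rack and press it, cap up, foot first, into the mixer's rubber cup so that the spring-loaded cup goes down about 5 mm: it starts mixing at 3 mm, and stalls above 7 mm, near its stop. Finish while still gripping the tube and holding the cup down with it, the tube upright and steady; leave the other tubes and everything else on the table where they stand.

Things in the scene. Friction and masses are not known exactly. Their poses are not given: they have to be found in the camera images.
- mixer: vortex mixer, fixed: white housing 130 mm wide, 170 deep, 95 tall; origin under its centre, x from its front (robot side) to its back, z up. On top a black rubber cup (axis at x +35, y 0 mm; rim 134 mm above the table). On the black front panel, which rises 11 degrees towards the cup: a red rocker switch (pivot at x -46, y -28 mm) and a grey knob (y +26, 14 mm tall, not used).
- head (a joint): travel of the mixer's spring-loaded rubber cup, m: 0 = up, at rest; grows as it is pressed straight down; 0.008 = on its stop. It pushes back with about 3 N at the start plus 1 N per mm (8 N at 5 mm, 11 N at the stop) and rises again when let go. The shaking itself is not simulated.
- cup_seat (a point): centre of the flat floor inside the rubber cup, where the foot of a tube rests; it moves down with the cup (118 mm above the table at rest). The floor is about 20 mm across; the recess is 16 mm deep and widens to about 38 mm at the rim; the cup is 48 mm across outside.
- rocker (a joint): the red rocker switch, rad; 30 mm long up the panel, 22 mm wide: 0 = off (its half nearer the cup stands up), 0.34 = on (that half pushed fully in). It stays where it is left; 2 to 3 N on the raised end moves it, and it stops firmly at either end.
- rocker_on (a point): point on top of the rocker's raised 'on' half, the half nearer the cup, 10 mm from its pivot, marked by a short white line. Push here, straight down or square to the panel; it sinks about 3.5 mm. When off it is about 98 mm above the table.
- tube_red: closed clear plastic swab tube with a RED screw cap, standing upright in a rack hole. Round body 16 mm across with a rounded foot, cap 18 mm across and 20 mm tall at the top, 100 mm tall in all, about 20 g. Origin: centre of the foot; z runs up the tube to the cap. This is the one to mix.
- rack: white tube rack, fixed, 64 mm (x) by 204 (y) by 52 tall, origin under its centre, z up. Two rows of seven 19 mm square holes, 26 mm apart; the four tubes stand in every second hole of the row at x -14 mm (52 mm between tubes), feet 6 mm above the table, 54 mm standing out above the rack, with 1.5 mm of play in the holes: lift straight up.
- tube_blue: closed clear plastic swab tube with a blue screw cap, standing upright in a rack hole. Round body 16 mm across with a rounded foot, cap 18 mm across and 20 mm tall at the top, 100 mm tall in all, about 20 g. Origin: centre of the foot; z runs up the tube to the cap.
- tube_yellow: closed clear plastic swab tube with a yellow screw cap, standing upright in a rack hole. Round body 16 mm across with a rounded foot, cap 18 mm across and 20 mm tall at the top, 100 mm tall in all, about 20 g. Origin: centre of the foot; z runs up the tube to the cap.
- tube_white: closed clear plastic swab tube with a white screw cap, standing upright in a rack hole. Round body 16 mm across with a rounded foot, cap 18 mm across and 20 mm tall at the top, 100 mm tall in all, about 20 g. Origin: centre of the foot; z runs up the tube to the cap.
- vial: small glass vial with a blue cap, 24 mm across, 49 mm tall, origin under its centre; bystander
- dropper: small white dropper bottle with a green cap, 36 mm across, 70 mm tall, origin under its centre; bystander

How it is judged:
By the outcome, as a careful person would: the job done as asked, in the order asked, and still so for the second after the job is handed in, while the arm keeps its last pose, push and grip.
It also fails if it takes over 45 s, if anything falls off the work surface, if the arm or the gripper's body presses on something with over 40 N, if the wrist force passes 120 N, or if a joint passes its speed limit or range.

### The arm

A 6-joint arm with a two-finger parallel gripper is mounted at the origin on the work surface. World frame = base frame: x ahead of the robot, y to its left, z up, the work surface at z = 0. Lengths are in m, angles in rad, forces in N, time in s.
With the tool pointing down it reaches from about 0.35 to 0.975 m from the base axis. Payload 4.9 kg.
Tool frame: the origin (TCP) lies on the centre line of the jaws, within the pads' length; the fingertips stand manip.tip_reach ahead of it and the grasp point (between the pads) is the TCP (manip.tip_reach is the distance from the TCP to the fingertips, in m); z points along the fingers, y is the line along which they close (so a half turn about z gives the same grasp; the last joint's range is limited). The gripper opens to 85 mm and grips with 20 to 120 N. Pads are 22 mm wide; open, the fingers measure 114 mm over their backs; the gripper's body (76 mm by 85 mm) begins 54 mm behind the grasp point. The pads swing forward as they close: fully open they stand 13 mm farther back than shut.
Start: joints at [1.159, 0.053, 1.613, -0, 1.476, -0.119], TCP at [0.18, 0.598, 0.25] pointing down, gripper open.
Joint ranges: [-3.01, 3.01], [-1.01, 2.22], [0.06, 2.58], [-1.02, 4.17], [0.09, 2.62], [-3.14, 3.14]. Speed limits (rad/s): [2.57, 2.57, 3.14, 3.14, 3.14, 3.14].

### API

Orientations are given as a unit quaternion [w, x, y, z].
In Python, from plant import manip gives the robot as it stands. The module is installed in compiled form; this text tells all that it offers.
- The arm moves only by the tool move_arm, never from a script. Its argument "rows" is a list of rows, each a list of 7 numbers: the shift along the tool's x, y, z in cm, then the turn, a rotation vector about the tool's x, y, z in degrees, then the opening, from -1 (shut) to 1 (fully open). In form: [[tx, ty, tz, ax, ay, az, jaw], ...]. A call has 1 to 20 rows; each row shifts and turns the commanded pose from where the row before left it, along the tool's axes as they then stand; what a row does not reach is not made up. A row lasts 1/12 s, in which the tool goes at most 41.7 mm and 7.16 degrees, less where a joint would pass 70% of its speed; a pose out of reach is approached as far as the arm can. A call is refused whole if a number of a shift passes 4.17 or a number of a turn 7.16, either way. A call with a gripper value outside its range is refused whole. The fingers move at their own pace and stop on an object; the grip force is fixed at half the most. Time passes only in rows, so rows that do not move let the fingers close. It gives the time, the measured TCP pose, the force, the opening and the grip force at its end, in the units of the state.
- manip.state(): the state, without advancing time (a new reading comes with each control period).
- manip.grab_frame(name): name is "scene" or "top" or "wrist"; returns a dict with "img" (480x640x3 uint8, blue, green, red), "mtx" (3x3 intrinsics, pixels), "R" (3x3) and "t" (3): a world point X has camera coordinates R X + t. Camera axes: x right, y down, z forward; pixel columns grow to the right and rows downward; lengths in m; the calibration is good to about 2 mm. A picture is of the moment at which its call begins. There is no depth.
- manip.job_done(): hands the job in; it is judged then, once.
The state is a dict: "time": time; "joint_pos": joint angles; "joint_vel": joint speeds; "joint_efforts": joint torques, N m; "tool_pos": TCP position; "tool_rot": TCP orientation; "contact_force": force on the tool from outside, world axes, zero at the start; "ft_torque": the same for the moment, N m; "gripper_width": opening from 0.0 (shut) to 1.0 (fully open); "grasp_force": force on a finger pad.
Only numpy, scipy, OpenCV 4.12 (cv2) and the standard library are available. Lean on these libraries where they do the work, as an engineer would, in place of code of your own. Each camera call takes 0.05 s, during which the arm holds its last target. There are 200 camera calls.

## Working session

There is one attempt and no reset: what is moved stays moved. The work goes in short steps, Python scripts to look and compute and a tool call to move; the robot and the scene stay as the last step left them, time stands still between calls to the robot, and variables do not carry over. Pictures are saved under pics/ and viewed, at most 12 in all, crops included, and the job is handed in when it is done.

Besides the shell and the picture viewer there is one more tool, called after ">>>" by a JSON object that holds its "fn" and its "kwargs", one argument or row to a line. move_arm: Moves the arm, as the interface text tells. Its arguments: {"type":"object","properties":{"rows":{"type":"array","items":{"type":"array","items":{"type":"number"}}}},"required":["rows"]}

```bash
mkdir -p pics; cat > h.py <<'E'
import numpy as np, cv2
from plant import manip
def grab(n,f=None):
    d=manip.grab_frame(n)
    if f: cv2.imwrite('pics/'+f,d['img']); np.savez('pics/'+f[:-4]+'.npz',**{k:np.array(d[k]) for k in('mtx','R','t')})
    return d
def ray(d,uv,z):
    K,R,t=[np.array(d[k]) for k in('mtx','R','t')]
    c=-R.T@t; v=R.T@np.linalg.solve(K,[uv[0],uv[1],1]); return c+v*(z-c[2])/v[2]
def proj(d,X):
    p=np.array(d['mtx'])@(np.array(d['R'])@np.array(X)+np.array(d['t']).ravel()); return p[:2]/p[2]
E
python3 - <<'E'
from h import *
for n in('scene','top'):
    d=grab(n,n+'.png'); print(n,-np.array(d['R']).T@np.array(d['t']).ravel())
s=manip.state(); print(manip.tip_reach,{k:np.round(v,3) for k,v in s.items()})
E
```

```text
scene [ 1.03675481 -0.32537125  0.68193507]
top [0.54239707 0.00264585 1.14871867]
0.019 {'time': np.float64(0.1), 'joint_pos': array([ 1.159,  0.053,  1.614, -0.   ,  1.476, -0.119]), 'joint_vel': array([-0.   , -0.001, -0.003, -0.   , -0.   , -0.   ]), 'joint_efforts': array([ 0.0000e+00, -3.9490e+01, -3.7136e+01, -0.0000e+00,  4.0000e-03,
        0.0000e+00]), 'tool_pos': array([0.18 , 0.598, 0.249]), 'tool_rot': array([-0.   ,  0.146,  0.989, -0.001]), 'contact_force': array([0.104, 0.279, 0.208]), 'ft_torque': array([ 0.012, -0.01 , -0.054]), 'grasp_force': np.float64(0.0), 'gripper_width': np.float64(1.001)}
```

View pics/top.png

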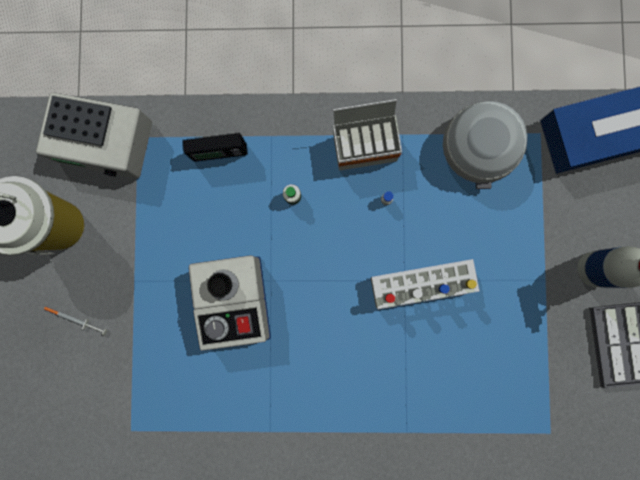

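View pics/scene.png

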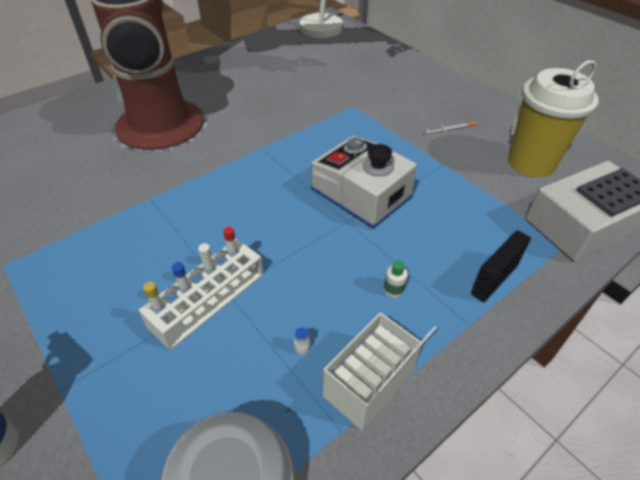

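The top view shows the mixer at about (230,303), its rocker at about (243,324) and its cup at about (219,285). The red tube is at about (390,298), at the left end of the rack. I'll enlarge these areas.

```bash
python3 - <<'E'
import cv2,numpy as np
t=cv2.imread('pics/top.png');s=cv2.imread('pics/scene.png')
r=lambda im,x,y,w,h,k:cv2.resize(im[y:y+h,x:x+w],None,fx=k,fy=k,interpolation=cv2.INTER_CUBIC)
a=r(t,180,250,100,105,5);b=r(t,370,255,60,60,5)
c=np.zeros((600,800,3),np.uint8);c[:525,:500]=a;c[:300,500:]=b
c[300:600,500:]=r(s,210,215,60,60,5)
cv2.imwrite('pics/c1.png',c)
E
```

```text
(no output)
```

View pics/c1.png

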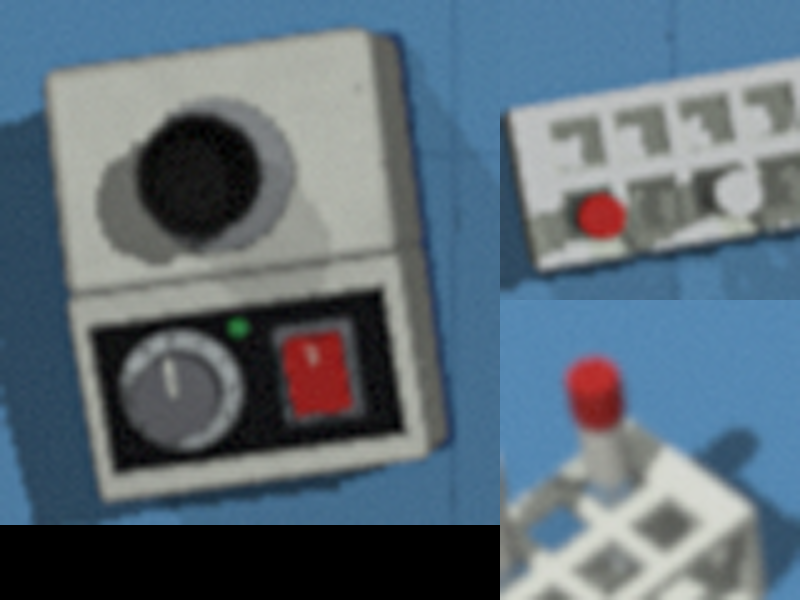

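```bash
python3 - <<'E'
from h import *
T=dict(np.load('pics/top.npz'));S=dict(np.load('pics/scene.npz'));
f=lambda x,y,ox,oy:(ox+(x+.5)/5-.5,oy+(y+.5)/5-.5)
m=lambda x,y,z:ray(T,f(x,y,180,250),z)
cup=m(199,176,.134);line=m(313,354,.098);bl=m(47,75,.095);br=m(362,30,.095)
red=ray(T,f(102,215,370,255),.106);wh=ray(T,f(238,191,370,255),.106)
reds=ray(S,f(94,69,210,215),.106)
print(cup,line,bl,br,np.linalg.norm(bl-br)); print(red,wh,np.linalg.norm(red-wh),reds)
d=bl-br;yaw=np.arctan2(-d[0],d[1]);print('yaw',np.degrees(yaw))
d=red-wh;print('rackyaw',np.degrees(np.arctan2(-d[0],d[1])))
c,s=np.cos(yaw),np.sin(yaw);R=np.array([[c,-s],[s,c]])
o=cup[:2]-R@[.035,0];print('origin',o,'line pred',o+R@[-.036,-.028],'bc',(bl+br)[:2]/2, o+R@[.085,0])
print('scene cup',proj(S,cup),'line',proj(S,line))
q=manip.state()['tool_rot'];from scipy.spatial.transform import Rotation as Q
print(Q.from_quat(np.r_[q[1:],q[0]]).as_matrix().round(3))
E
```

```text
[0.54272213 0.21995282 0.134     ] [0.47464011 0.18287804 0.098     ] [0.58197071 0.28820531 0.095     ] [0.59903858 0.16541531 0.095     ] 0.12397054571058311
[ 0.51799271 -0.09902028  0.106     ] [ 0.52696267 -0.15033618  0.106     ] 0.05209397143883002 [ 0.51384031 -0.09781247  0.106     ]
yaw 7.913436409008685
rackyaw 9.915066774836024
origin [0.50805542 0.21513413] line pred [0.4762532 0.1824444] bc [0.59050464 0.22681031] [0.59224599 0.22683666]
scene cup [379.82188035 150.8500071 ] line [340.67747062 156.22660811]
[[-0.957  0.289 -0.001]
 [ 0.289  0.957 -0.002]
 [ 0.    -0.002 -1.   ]]
```

>>> {"fn": "move_arm", "kwargs": {
  "rows": [
    [0,0,0,0,0,-6.4,-1],
    [0,0,0,0,0,-6.4,-1],
    [0,0,0,0,0,-6.4,-1],
    [0,0,0,0,0,-6.4,-1],
    [0,0,0,0,6,0,-1],
    [0,0,0,0,0,0,-1]
  ]
}}

```text
time: 0.6
tool_pos: [0.1817, 0.5981, 0.2494]
tool_rot: [-0.053, -0.076, 0.996, -0.005]
contact_force: [0.6, -1.0, -0.3]
gripper_width: 0.143
grasp_force: 0.0
```

```bash
cat >> h.py <<'E'
from scipy.spatial.transform import Rotation as Q
def st():
    s=manip.state();q=s['tool_rot'];R=Q.from_quat(np.r_[q[1:],q[0]]).as_matrix()
    print('t',round(float(s['time']),2),'p',np.round(s['tool_pos'],4),'F',np.round(s['contact_force'],2),'w',round(float(s['gripper_width']),3),'g',round(float(s['grasp_force']),1));return np.array(s['tool_pos']),R
def to(tgt):
    p,R=st();print(R.round(3).tolist());print('tool cm',(100*R.T@(np.array(tgt)-p)).round(2))
E
python3 - <<'E'
from h import *
p,R=st(); tip=np.array([.4656,.1813,.125]); to(tip-.019*R[:,2])
E
```

```text
t 0.6 p [0.1817 0.5981 0.2494] F [ 0.63 -1.01 -0.32] w 0.143 g 0.0
t 0.6 p [0.1817 0.5981 0.2494] F [ 0.63 -1.01 -0.32] w 0.143 g 0.0
[[-0.983, -0.152, -0.105], [-0.151, 0.988, -0.017], [0.106, -0.001, -0.994]]
tool cm [-22.95 -45.49   8.21]
```

>>> {"fn": "move_arm", "kwargs": {
  "rows": [
    [-1.64,-3.25,0.3,0,0,0,-1],
    [-1.64,-3.25,0.3,0,0,0,-1],
    [-1.64,-3.25,0.3,0,0,0,-1],
    [-1.64,-3.25,0.3,0,0,0,-1],
    [-1.64,-3.25,0.3,0,0,0,-1],
    [-1.64,-3.25,0.3,0,0,0,-1],
    [-1.64,-3.25,0.3,0,0,0,-1],
    [-1.64,-3.25,0.3,0,0,0,-1],
    [-1.64,-3.25,0.3,0,0,0,-1],
    [-1.64,-3.25,0.3,0,0,0,-1],
    [-1.64,-3.25,0.3,0,0,0,-1],
    [-1.64,-3.25,0.3,0,0,0,-1],
    [-1.64,-3.25,0.3,0,0,0,-1],
    [-1.64,-3.25,0.3,0,0,0,-1],
    [0,0,2,0,0,0,-1],
    [0,0,0,0,0,0,-1]
  ]
}}

```text
time: 1.93
tool_pos: [0.4681, 0.1806, 0.1611]
tool_rot: [-0.055, -0.075, 0.996, -0.005]
contact_force: [-0.5, -0.4, -0.8]
gripper_width: -0.002
grasp_force: 0.0
```

```bash
python3 - <<'E'
from h import *
p,R=st(); to(np.array([.4656,.1813,.103])-.019*R[:,2])
a=grab('scene','s2.png')['img'];b=grab('wrist','w2.png');t=proj(b,p+.019*R[:,2]);print('tip in wrist',t,proj(b,[.4755,.1827,.098]))
c=np.vstack([cv2.resize(a[80:200,280:440],None,fx=2.5,fy=2.5,interpolation=2),]);d=cv2.resize(b['img'],(400,300))
cv2.imwrite('pics/c2.png',np.hstack([c,d]))
E
```

```text
t 1.93 p [0.4681 0.1806 0.1611] F [-0.55 -0.4  -0.77] w -0.002 g 0.0
t 1.93 p [0.4681 0.1806 0.1611] F [-0.55 -0.4  -0.77] w -0.002 g 0.0
[[-0.983, -0.15, -0.108], [-0.149, 0.989, -0.018], [0.11, -0.002, -0.994]]
tool cm [-0.4   0.11  3.9 ]
tip in wrist [317.7590958  322.40359057] [320.1726779  304.68637366]
```

View pics/c2.png

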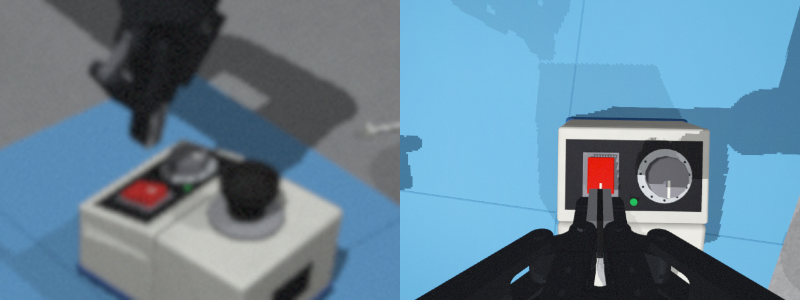

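The wrist view shows the shut fingertips at about (600,190) in the composite, just over the rocker's white line. They are narrower than the rocker, so I'm going down.

>>> {"fn": "move_arm", "kwargs": {
  "rows": [
    [-0.2,0.05,1.5,0,0,0,-1],
    [-0.2,0.06,1.5,0,0,0,-1],
    [0,0,0.7,0,0,0,-1],
    [0,0,0.3,0,0,0,-1],
    [0,0,0.2,0,0,0,-1],
    [0,0,0.1,0,0,0,-1],
    [0,0,0,0,0,0,-1]
  ]
}}

```text
time: 2.62
tool_pos: [0.469, 0.1841, 0.1222]
tool_rot: [-0.052, -0.077, 0.996, -0.004]
contact_force: [-0.5, 0.6, -0.2]
gripper_width: -0.001
grasp_force: 0.0
```

```bash
python3 - <<'E'
from h import *
p,R=st(); print('tip',p+.019*R[:,2])
E
```

```text
t 2.62 p [0.469  0.1841 0.1222] F [-0.53  0.64 -0.22] w -0.001 g 0.0
tip [0.46710028 0.18381148 0.1032913 ]
```

>>> {"fn": "move_arm", "kwargs": {
  "rows": [
    [0,-0.2,0.1,0,0,0,-1],
    [0,0,0.2,0,0,0,-1],
    [0,0,0.15,0,0,0,-1],
    [0,0,0.1,0,0,0,-1],
    [0,0,0,0,0,0,-1]
  ]
}}

```text
time: 3.03
tool_pos: [0.4692, 0.1818, 0.1166]
tool_rot: [-0.051, -0.077, 0.996, -0.004]
contact_force: [1.0, -0.1, 1.7]
gripper_width: 0.005
grasp_force: 1.0
```

>>> {"fn": "move_arm", "kwargs": {
  "rows": [
    [0,0,0.15,0,0,0,-1],
    [0,0,0,0,0,0,-1]
  ]
}}

```text
time: 3.2
tool_pos: [0.469, 0.1818, 0.115]
tool_rot: [-0.051, -0.077, 0.996, -0.004]
contact_force: [1.9, -0.4, 2.6]
gripper_width: -0.0
grasp_force: 1.6
```

>>> {"fn": "move_arm", "kwargs": {
  "rows": [
    [0,0,0.15,0,0,0,-1],
    [0,0,0,0,0,0,-1]
  ]
}}

```text
time: 3.37
tool_pos: [0.4692, 0.1818, 0.1145]
tool_rot: [-0.051, -0.077, 0.996, -0.004]
contact_force: [0.6, -0.4, 7.5]
gripper_width: 0.002
grasp_force: 3.9
```

>>> {"fn": "move_arm", "kwargs": {
  "rows": [
    [0,0,0.1,0,0,0,-1],
    [0,0,0,0,0,0,-1]
  ]
}}

```text
time: 3.53
tool_pos: [0.4692, 0.1819, 0.1144]
tool_rot: [-0.051, -0.077, 0.996, -0.004]
contact_force: [-1.1, -1.1, 12.9]
gripper_width: 0.004
grasp_force: 6.1
```

The push meets a firm stop at 13 N. I'll lift, level the tool and check.

>>> {"fn": "move_arm", "kwargs": {
  "rows": [
    [0,0,-1.5,0,0,0,-1],
    [0,0,-3,0,0,0,-1],
    [0,0,-3.5,0,-6,0,-1],
    [0,-3,-1,0,0,0,-0.1],
    [0,-3.5,0,0,0,0,-0.1],
    [0,-3.5,0,0,0,0,-0.1],
    [0,-3.5,0,0,0,0,-0.1],
    [0,-3.5,0,0,0,0,-0.1],
    [0,0,0,0,0,0,-0.1]
  ]
}}

```text
time: 4.28
tool_pos: [0.5021, 0.0105, 0.2006]
tool_rot: [-0.001, -0.074, 0.997, -0.001]
contact_force: [0.0, 0.7, 0.3]
gripper_width: 0.448
grasp_force: 0.0
```

```bash
python3 - <<'E'
from h import *
to([.516,-.0985,.15])
a=grab('scene','s3.png')['img'];b=grab('top','t3.png')['img']
r=lambda i,k:cv2.resize(i,None,fx=k,fy=k,interpolation=2)
cv2.imwrite('pics/c3.png',np.hstack([r(a[130:190,305:385],5),r(b[295:355,195:275],5)]))
E
```

```text
t 4.28 p [0.5021 0.0105 0.2006] F [0.04 0.66 0.25] w 0.448 g 0.0
[[-0.989, -0.148, -0.002], [-0.148, 0.989, -0.002], [0.002, -0.002, -1.0]]
tool cm [  0.22 -10.97   5.08]
```

View pics/c3.png

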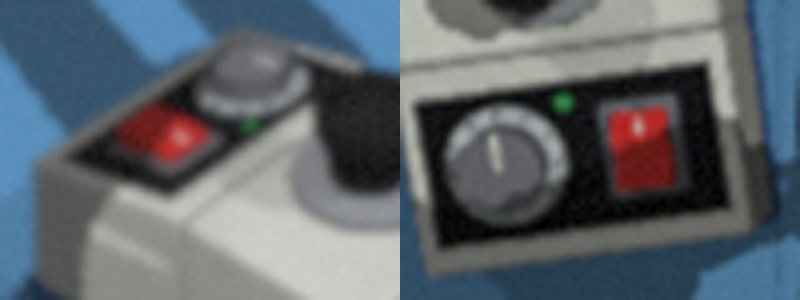

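The rocker's cup-side half now lies differently lit from the other half. With 3.5 mm of sink and then a hard stop, that means it is on. Next I move over the red tube.

>>> {"fn": "move_arm", "kwargs": {
  "rows": [
    [0.1,-3.6,0,0,0,0,-0.1],
    [0.1,-3.6,1,0,0,0,-0.1],
    [0,-3.0,2,0,0,0,-0.1],
    [0,-0.8,1.8,0,0,0,-0.1],
    [0,0,0,0,0,0,-0.1],
    [0,0,0,0,0,0,-0.1]
  ]
}}

```text
time: 4.88
tool_pos: [0.5161, -0.0925, 0.1519]
tool_rot: [-0.002, -0.077, 0.997, 0.001]
contact_force: [-0.6, -0.2, 0.4]
gripper_width: 0.449
grasp_force: 0.0
```

```bash
python3 - <<'E'
from h import *
to([.516,-.0985,.094])
a=grab('scene','s4.png');b=grab('wrist','w4.png');T=dict(np.load('pics/top.npz'))
m=cv2.inRange(b['img'],(0,0,100),(70,70,255));n,l,s,c=cv2.connectedComponentsWithStats(m)
for i in range(1,n):
    if s[i,4]>60: print(s[i],c[i],ray(b,c[i],.1),ray(b,c[i],.106))
print('pred',proj(b,[.516,-.0985,.106]))
r=lambda i,k:cv2.resize(i,None,fx=k,fy=k,interpolation=2)
cv2.imwrite('pics/c4.png',np.hstack([r(a['img'][190:310,140:300],2.5),cv2.resize(b['img'],(400,300))]))
E
```

```text
t 4.88 p [ 0.5161 -0.0925  0.1519] F [-0.63 -0.22  0.42] w 0.449 g 0.0
[[-0.988, -0.154, -0.004], [-0.154, 0.988, 0.002], [0.004, 0.003, -1.0]]
tool cm [ 0.08 -0.6   5.79]
[ 285  255   39   49 1169] [302.88195038 283.1094953 ] [ 0.5164382  -0.10094791  0.1       ] [ 0.51369542 -0.1011104   0.106     ]
pred [307.77188702 288.43138487]
```

View pics/c4.png

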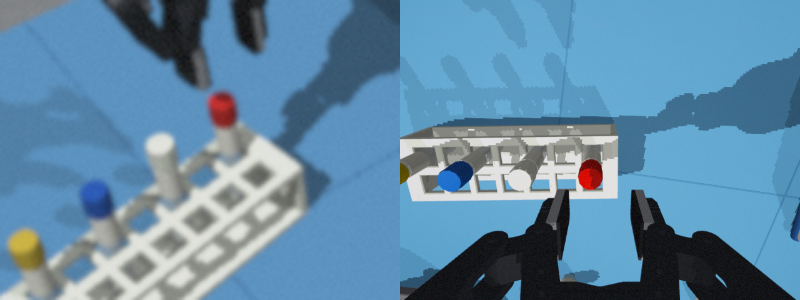

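The wrist view shows the red cap at full-image (303,283), between the open fingers and slightly to the −y side of centre. I'll shift by −0.7 cm in y, go down and grip.

>>> {"fn": "move_arm", "kwargs": {
  "rows": [
    [0.05,-0.7,0,0,0,0,-0.1],
    [0,0,1.5,0,0,0,-0.1],
    [0,0,2,0,0,0,-0.1],
    [0,0,1.5,0,0,0,-0.1],
    [0,0,0.8,0,0,0,-0.1],
    [0,0,0,0,0,0,-0.1],
    [0,0,0,0,0,0,-0.1]
  ]
}}

```text
time: 5.57
tool_pos: [0.5183, -0.1008, 0.0963]
tool_rot: [0.0, -0.077, 0.997, -0.0]
contact_force: [0.2, 0.2, 1.1]
gripper_width: 0.451
grasp_force: 0.0
```

>>> {"fn": "move_arm", "kwargs": {
  "rows": [
    [0,0,0,0,0,0,-0.4],
    [0,0,0,0,0,0,-0.6],
    [0,0,0,0,0,0,-1],
    [0,0,0,0,0,0,-1],
    [0,0,0,0,0,0,-1],
    [0,0,0,0,0,0,-1],
    [0,0,0,0,0,0,-1]
  ]
}}

```text
time: 6.15
tool_pos: [0.519, -0.1012, 0.0973]
tool_rot: [0.001, -0.077, 0.997, -0.0]
contact_force: [0.7, 1.4, 5.9]
gripper_width: 0.19
grasp_force: 58.6
```

Gripped at 58.6 N. Now a straight lift.

>>> {"fn": "move_arm", "kwargs": {
  "rows": [
    [0,0,-0.5,0,0,0,-1],
    [0,0,-1.5,0,0,0,-1],
    [0,0,-2.5,0,0,0,-1],
    [0,0,-3,0,0,0,-1],
    [0,0,-3,0,0,0,-1],
    [0,0,-3,0,0,0,-1],
    [0,0,-1,0,0,0,-1],
    [0,0,0,0,0,0,-1],
    [0,0,0,0,0,0,-1]
  ]
}}

```text
time: 6.9
tool_pos: [0.5177, -0.101, 0.24]
tool_rot: [-0.0, -0.077, 0.997, -0.0]
contact_force: [0.1, -0.2, 1.1]
gripper_width: 0.189
grasp_force: 58.6
```

```bash
python3 - <<'E'
from h import *
p,R=st()
print(R.round(3).tolist())
a=grab('scene','s5.png');b=grab('wrist','w5.png')
foot=p-[0,0,.0913]
print('exp cap/foot scene',proj(a,p),proj(a,foot),'wrist',proj(b,p),proj(b,foot))
u,v=proj(a,p).astype(int);x,y=max(u-60,0),max(v-40,0);print(x,y)
cv2.imwrite('pics/c5.png',np.hstack([cv2.resize(a['img'][y:y+120,x:x+120],(480,480),interpolation=2),cv2.resize(b['img'][240:480,240:400],(320,480),interpolation=2)]))
E
```

```text
t 6.9 p [ 0.5177 -0.101   0.24  ] F [ 0.07 -0.23  1.08] w 0.189 g 58.6
[[-0.988, -0.153, -0.0], [-0.153, 0.988, -0.0], [0.0, -0.0, -1.0]]
exp cap/foot scene [215.41123962 167.39676828] [224.29924282 212.20325887] wrist [319.66056485 355.0673532 ] [319.58338362 260.36299853]
155 127
```

View pics/c5.png

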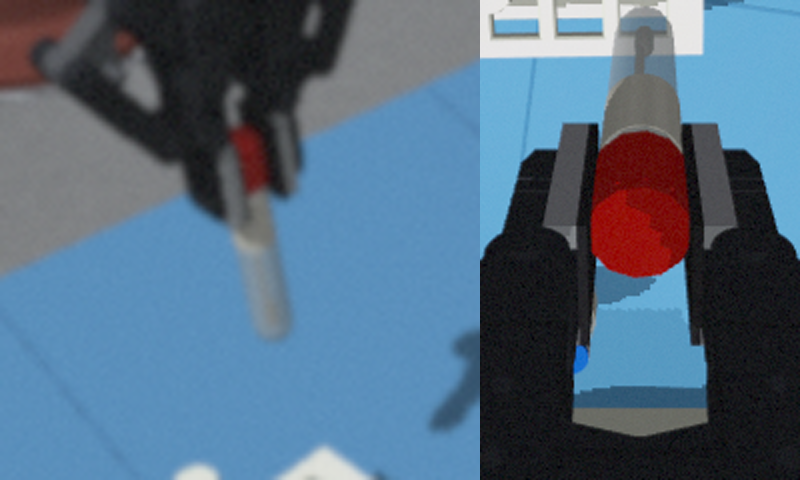

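```bash
python3 - <<'E'
from h import *
p,R=st();a,b=[dict(np.load(f'pics/{k}5.npz')) for k in 'sw']
f=lambda o,u:(o-p)[:2].round(4)
print('cap top wrist',f(ray(b,(320,354),p[2]+.0087),0))
print('foot sphere wrist',f(ray(b,(322,258.5),p[2]-.0833),0))
print('foot sphere scene',f(ray(a,(155+267/4,127+318/4),p[2]-.0833),0))
print('cap ctr scene',f(ray(a,(155+250/4,127+158/4),p[2]-.0013),0))
# cup seen in scene pic 1
S=dict(np.load('pics/scene.npz'));s=cv2.imread('pics/s5.png')
cv2.imwrite('pics/c6.png',cv2.resize(s[135:185,350:410],None,fx=8,fy=8,interpolation=2))
to([.5427,.2199,.24])
E
```

```text
t 7.0 p [ 0.5167 -0.1007  0.2378] F [ 0.17 -0.65 -1.56] w 0.19 g 58.6
cap top wrist [-0.0038 -0.001 ]
foot sphere wrist [-0.0025  0.0004]
foot sphere scene [-0.0072  0.0008]
cap ctr scene [-0.0031  0.0049]
t 7.0 p [ 0.5167 -0.1007  0.2378] F [ 0.17 -0.65 -1.56] w 0.19 g 58.6
[[-0.988, -0.153, -0.004], [-0.153, 0.988, 0.001], [0.004, 0.002, -1.0]]
tool cm [-7.48 31.28 -0.19]
```

View pics/c6.png

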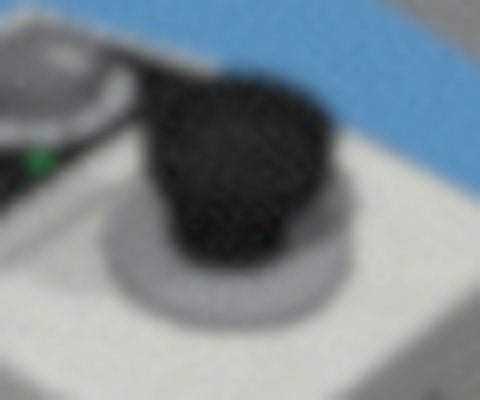

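In the scene image the cup rim centre is at about (380,151), against (379.8,150.9) predicted, so the cup position holds. The tube sits about 3 mm towards −x of the TCP. I'm carrying it over the cup.

>>> {"fn": "move_arm", "kwargs": {
  "rows": [
    [-0.4,1.6,-0.5,0,0,0,-1],
    [-0.75,3,-0.5,0,0,0,-1],
    [-0.75,3,0,0,0,0,-1],
    [-0.75,3,0,0,0,0,-1],
    [-0.75,3,0,0,0,0,-1],
    [-0.75,3,0,0,0,0,-1],
    [-0.75,3,0,0,0,0,-1],
    [-0.75,3,0,0,0,0,-1],
    [-0.75,3,0,0,0,0,-1],
    [-0.75,3,0,0,0,0,-1],
    [-0.4,1.6,0,0,0,0,-1],
    [0,0,0,0,0,0,-1],
    [0,0,0,0,0,0,-1]
  ]
}}

```text
time: 8.08
tool_pos: [0.5451, 0.2092, 0.2479]
tool_rot: [-0.002, -0.078, 0.997, -0.001]
contact_force: [-0.1, -0.2, 0.1]
gripper_width: 0.185
grasp_force: 58.6
```

```bash
python3 - <<'E'
from h import *
to([.5455,.2195,.225])
a=grab('scene','s7.png');b=grab('wrist','w7.png');p,R=st()
print('cup pred wrist',proj(b,[.5427,.2199,.134]))
cv2.imwrite('pics/c7.png',np.hstack([cv2.resize(a['img'][85:185,330:430],(480,480),interpolation=2),cv2.resize(b['img'][200:440,240:400],(320,480),interpolation=2)]))
E
```

```text
t 8.08 p [0.5451 0.2092 0.2479] F [-0.12 -0.19  0.07] w 0.185 g 58.6
[[-0.988, -0.155, -0.004], [-0.155, 0.988, -0.002], [0.004, -0.001, -1.0]]
tool cm [-0.21  1.01  2.29]
t 8.18 p [0.5456 0.2081 0.2489] F [ 0.88 -0.12  0.51] w 0.186 g 58.6
cup pred wrist [339.46619504 243.87965061]
```

View pics/c7.png

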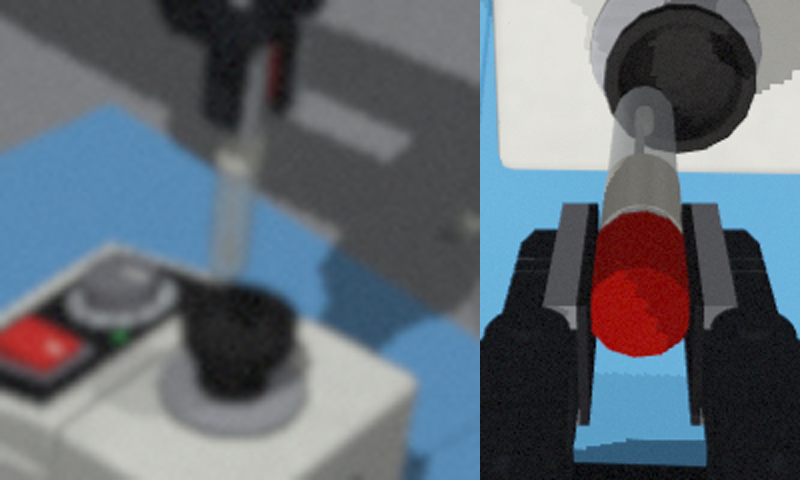

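```bash
python3 - <<'E'
from h import *
p,R=st();a,b=[dict(np.load(f'pics/{k}7.npz')) for k in 'sw']
c=ray(b,(340,239),.134);f=ray(b,(321.5,259),p[2]-.0833);d=c-f;d[2]=0
print(c,f,'wrist tool cm',100*R.T@d)
c=ray(a,(330+240*100/480,85+322*100/480),.134);f=ray(a,(330+228*100/480,85+257*100/480),p[2]-.0833);d=c-f;d[2]=0
print(c,f,'scene tool cm',100*R.T@d)
E
```

```text
t 8.18 p [0.5456 0.2081 0.2489] F [ 0.88 -0.12  0.51] w 0.186 g 58.6
[0.53952098 0.21968574 0.134     ] [0.54232159 0.20851944 0.16562543] wrist tool cm [ 1.06144345e-01  1.14631067e+00 -5.87213917e-04]
[0.5456806  0.21758629 0.134     ] [0.54188721 0.21067967 0.16562543] scene tool cm [-0.48041895  0.62458428 -0.00177823]
```

>>> {"fn": "move_arm", "kwargs": {
  "rows": [
    [-0.1,0.6,0,0,0,0,-1],
    [-0.05,0.45,0,0,0,0,-1],
    [0,0,0,0,0,0,-1],
    [0,0,1,0,0,0,-1],
    [0,0,1,0,0,0,-1],
    [0,0,0.8,0,0,0,-1],
    [0,0,0.4,0,0,0,-1],
    [0,0,0.2,0,0,0,-1],
    [0,0,0,0,0,0,-1],
    [0,0,0,0,0,0,-1]
  ]
}}

```text
time: 9.02
tool_pos: [0.5461, 0.2196, 0.2166]
tool_rot: [0.0, -0.077, 0.997, 0.0]
contact_force: [0.5, 0.2, 0.6]
gripper_width: 0.189
grasp_force: 58.6
```

```bash
python3 - <<'E'
from h import *
to([.5455,.2195,.2093])
E
```

```text
t 9.02 p [0.5461 0.2196 0.2166] F [0.55 0.21 0.63] w 0.189 g 58.6
[[-0.988, -0.153, 0.0], [-0.153, 0.988, 0.0], [-0.0, 0.0, -1.0]]
tool cm [0.06 0.   0.73]
```

The tube is centred with no side forces. I'll keep going down slowly until the force rises.

>>> {"fn": "move_arm", "kwargs": {
  "rows": [
    [0,0,0.2,0,0,0,-1],
    [0,0,0.2,0,0,0,-1],
    [0,0,0.1,0,0,0,-1],
    [0,0,0,0,0,0,-1]
  ]
}}

```text
time: 9.35
tool_pos: [0.5459, 0.2196, 0.2114]
tool_rot: [-0.0, -0.077, 0.997, -0.0]
contact_force: [-0.5, -1.0, -0.4]
gripper_width: 0.191
grasp_force: 58.6
```

>>> {"fn": "move_arm", "kwargs": {
  "rows": [
    [0,0,0.2,0,0,0,-1],
    [0,0,0,0,0,0,-1]
  ]
}}

```text
time: 9.52
tool_pos: [0.546, 0.2196, 0.2095]
tool_rot: [0.0, -0.077, 0.997, 0.0]
contact_force: [-0.3, -0.1, -0.6]
gripper_width: 0.188
grasp_force: 58.7
```

>>> {"fn": "move_arm", "kwargs": {
  "rows": [
    [0,0,0.2,0,0,0,-1],
    [0,0,0,0,0,0,-1]
  ]
}}

```text
time: 9.68
tool_pos: [0.5464, 0.2197, 0.2083]
tool_rot: [0.001, -0.077, 0.997, 0.0]
contact_force: [0.4, -0.4, 3.1]
gripper_width: 0.189
grasp_force: 59.0
```

>>> {"fn": "move_arm", "kwargs": {
  "rows": [
    [0,0,0.2,0,0,0,-1],
    [0,0,0,0,0,0,-1],
    [0,0,0,0,0,0,-1]
  ]
}}

```text
time: 9.93
tool_pos: [0.5466, 0.2197, 0.2066]
tool_rot: [0.001, -0.077, 0.997, 0.0]
contact_force: [-0.1, -0.6, 5.3]
gripper_width: 0.188
grasp_force: 59.1
```

>>> {"fn": "move_arm", "kwargs": {
  "rows": [
    [0,0,0.2,0,0,0,-1],
    [0,0,0,0,0,0,-1],
    [0,0,0,0,0,0,-1]
  ]
}}

```text
time: 10.18
tool_pos: [0.5468, 0.2198, 0.2052]
tool_rot: [0.001, -0.077, 0.997, 0.0]
contact_force: [0.3, -0.2, 7.5]
gripper_width: 0.187
grasp_force: 59.3
```

>>> {"fn": "move_arm", "kwargs": {
  "rows": [
    [0,0,0.08,0,0,0,-1],
    [0,0,0,0,0,0,-1],
    [0,0,0,0,0,0,-1]
  ]
}}

```text
time: 10.43
tool_pos: [0.5469, 0.2198, 0.2046]
tool_rot: [0.001, -0.077, 0.997, 0.0]
contact_force: [-1.5, -1.2, 7.2]
gripper_width: 0.188
grasp_force: 59.3
```

```bash
python3 - <<'E'
from h import *
F=[];Z=[]
for i in range(10):
    a=grab('scene','s8.png' if i==9 else None);s=manip.state();F.append(s['contact_force']);Z.append(s['tool_pos'])
print(np.mean(F,0),np.std(F,0),np.mean(Z,0)); b=grab('wrist','w8.png')
cv2.imwrite('pics/c8.png',np.hstack([cv2.resize(a['img'][85:185,330:430],(480,480),interpolation=2),cv2.resize(b['img'][200:440,240:400],(320,480),interpolation=2)]))
E
```

```text
[-0.74304993 -0.3468177   7.41372633] [0.59755216 0.26983603 0.55373973] [0.54687299 0.21976791 0.20466081]
```

View pics/c8.png

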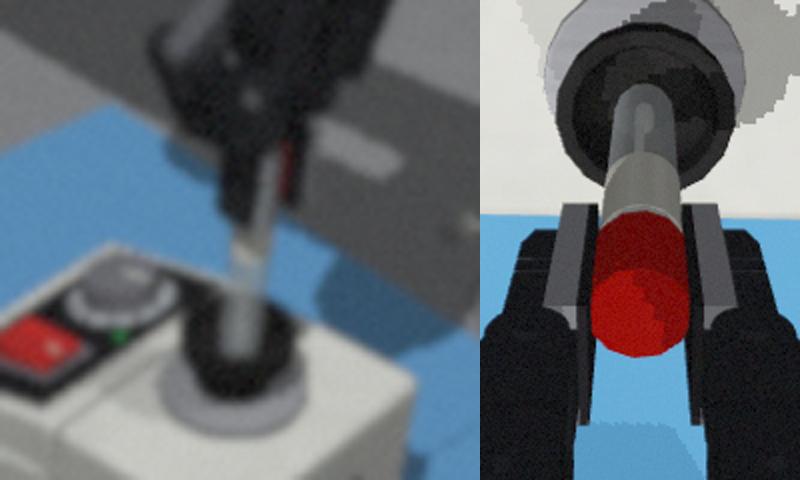

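The wrist view shows the foot inside the cup at crop (643,120), with the cap unmoved in the jaws. I'll press 0.5 mm more and compare the rocker with its first picture.

>>> {"fn": "move_arm", "kwargs": {
  "rows": [
    [0,0,0.06,0,0,0,-1],
    [0,0,0,0,0,0,-1],
    [0,0,0,0,0,0,-1],
    [0,0,0,0,0,0,-1]
  ]
}}

```text
time: 11.32
tool_pos: [0.5469, 0.2198, 0.2042]
tool_rot: [0.001, -0.077, 0.997, 0.0]
contact_force: [-1.2, 0.0, 7.8]
gripper_width: 0.186
grasp_force: 59.4
```

```bash
python3 - <<'E'
from h import *
F=[];Z=[]
for i in range(10):
    a=grab('scene');s=manip.state();F.append(s['contact_force'][2]);Z.append(s['tool_pos'][2])
print(np.mean(F),np.mean(Z))
i0=cv2.imread('pics/scene.png')
S=dict(np.load('pics/scene.npz'));print('line pred off/on',proj(S,[.4755,.1827,.098]),proj(S,[.4755,.1827,.0945]))
r=lambda i:cv2.resize(i[140:175,315:365],(400,280),interpolation=2)
cv2.imwrite('pics/c9.png',np.hstack([r(i0),r(a['img'])]))
E
```

```text
7.997075410050786 0.20420468244147633
line pred off/on [340.89116429 156.47180173] [340.82600097 157.8846864 ]
```

View pics/c9.png

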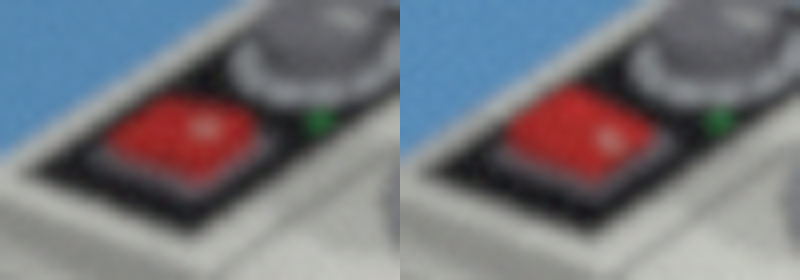

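The white line has dropped from crop y 127 to y 138, which is about 1.4 px as predicted, and the front half of the rocker has risen, so the switch is on. The mean push of 8.0 N matches 5 mm of cup travel. Handing in.

```bash
python3 -c "
from plant import manip; print(manip.job_done())"
```

```text
the job is handed in; nothing more can be done
None
```

The mixer is switched on, and the arm is gripping the red-capped tube upright in the cup, holding it down about 5 mm (mean push 8.0 N); the job is handed in.

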